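Set the warming plate's thermostat and start it

TASK

Get the warming plate going for the cheesecakes: with a fingertip on the big knurled dial, turn it clockwise until its white pointer clicks into the detent at the orange mark, and leave it there. Then press the green button all the way down, let it come back up, and move clear. Do not press the red button, and leave the tins and the other loose things where they stand.

Things in the scene. Friction and masses are not known exactly. Their poses are not given: they have to be found in the camera images.
- warmer: countertop warming plate, a fixed aluminium box 340 mm (x) by 420 mm (y), its top 60 mm above the table; origin at the centre of its footprint on the table, x axis pointing away from the control panel, z up. The dark panel with dial and buttons is the strip nearest the robot (local x -0.163 to -0.03); the hot plate behind it is 3 mm higher and carries three tins
- dial_center (a point): centre of the dial's flat top face, on its upright axis. The dial is a black disc with a silver knurled rim, 100 mm across, standing 18 mm proud of the panel (top 78 mm above the table). It is too wide to grip: a fingertip laid on the flat top, away from the centre, with about 6 to 10 N drags it round by friction
- pointer_tip (a point): outer end of the white pointer line on the dial's top face, 49 mm from the axis; turns with the dial
- orange_mark (a point): centre of the orange dot (13 mm) on the panel beside the dial, 64 mm from its axis and 2 mm above the panel top; seen along the warmer's axes it lies from the dial centre at (0.019, 0.061). The other three detents are marked with small white dots (8 mm) at the same radius. The pointer stands at the orange dot when pointer, dot and axis are in line
- dial (a joint): dial angle in rad, growing clockwise as seen from above. Sprung detents at 0, 0.6, 1.2 and 1.8 (stops just outside at -0.12 and 1.92); the orange mark is at 1.2. It starts in the detent at 0 or the one at 0.6; turning out of a detent takes up to about 0.08 N m; let go within 0.2 of a detent it snaps into it
- start_button_top (a point): centre of the top of the green (start) button, 28 mm across, 6 mm travel, standing 22 mm above the panel (82 mm above the table) in a black round housing 44 mm across and 12 mm high; it presses straight down
- start_button (a joint): green button's travel in m: 0 up, 0.006 fully down; sprung, about 5 N to push it fully down; it springs back when let go
- stop_button_top (a point): centre of the top of the red (stop) button, same shape, beside the green one; the two may have swapped places (85 mm apart)
- stop_button (a joint): red button's travel in m: 0 up, 0.006 fully down
- tin1: black cake tin with a golden baked cheesecake in it, 97 mm across at the rim (84 mm at the foot), 54 mm high, 0.45 kg, loose; origin at the centre of its underside; on the hot plate
- tin2: black cake tin with a golden baked cheesecake in it, 97 mm across at the rim (84 mm at the foot), 54 mm high, 0.45 kg, loose; origin at the centre of its underside; on the hot plate
- tin3: black cake tin with a golden baked cheesecake in it, 97 mm across at the rim (84 mm at the foot), 54 mm high, 0.45 kg, loose; origin at the centre of its underside; on the hot plate
- tin4: black cake tin with a golden baked cheesecake in it, 97 mm across at the rim (84 mm at the foot), 54 mm high, 0.45 kg, loose; origin at the centre of its underside; on the table to the left
- nozzle: small steel piping nozzle, a cone 26 mm across at the foot and 38 mm high, loose, standing on the panel between dial and buttons; origin at the centre of its foot
- shaker: closed glass jar with a metal cap, 60 mm across, 120 mm high, loose, on the table to the right; origin at the centre of its underside
- bowl: white ceramic bowl, 130 mm across, 55 mm high, loose, on the table to the right; origin at the centre of its underside
- spatula: spatula lying on the table to the right, loose; origin at its underside, handle along its -x

How it is judged:
By the outcome, as a careful person would: the job done as asked, in the order asked, and still so for the second after the job is handed in, with the robot touching nothing.
It also fails if it takes over 42 s, if anything falls off the work surface, if the arm or the gripper's body presses on something with over 40 N, if the wrist force passes 120 N, or if a joint passes its speed limit or range.

ROBOT

A 6-joint arm with a two-finger parallel gripper is mounted at the origin on the work surface. World frame = base frame: x ahead of the robot, y to its left, z up, the work surface at z = 0. Lengths are in m, angles in rad, forces in N, time in s.
With the tool pointing down it reaches from about 0.25 to 0.725 m from the base axis. Payload 4 kg.
Tool frame: the origin (TCP) lies midway between the tips of the shut fingers; the grasp point (between the pads) lies 19 mm behind it; z points along the fingers, y is the direction in which the jaws open and shut (so a half turn about z gives the same grasp; the last joint's range is limited). The gripper opens to 85 mm and grips with 20 to 120 N. Pads are 22 mm wide; open, the fingers measure 114 mm over their backs; the gripper's body (76 mm by 85 mm) begins 54 mm behind the grasp point. The pads swing forward as they close: fully open they stand 13 mm farther back than shut.
Start: joints at [1.175, 0.241, 0.005, 1.335, 0, 1.571], TCP at [0.193, 0.461, 0.231] pointing down, gripper open.
Joint ranges: [-2.72, 2.72], [-1.05, 1.87], [-1.09, 1.28], [-1.99, 2.15], [-1.42, 1.44], [-3.14, 3.14]. Speed limits (rad/s): [2.79, 2.79, 3.14, 3.14, 3.14, 3.14].

INTERFACE

Orientations are given as a unit quaternion [x, y, z, w].
In Python, from workcell import monitor, cams, order gives the robot as it stands.
- The arm moves only by the tool send_rows, never from a script. Its argument "moves" is a list of rows, each a list of 4 numbers: the shift along the tool's x, y, z as a fraction of full scale, then the turn about the tool's z as a fraction of full scale. A call has 1 to 20 rows; each row shifts and turns the commanded pose from where the row before left it, along the tool's axes as they then stand; what a row does not reach is not made up. Full scale, the value 1, is 100 cm for a shift and 0.1 rad for a turn. A row lasts 1/10 s, in which the tool goes at most 50 mm and 8.59 degrees, less where a joint would pass 70% of its speed; a pose out of reach is approached as far as the arm can. A call with a number of a shift or a turn outside -1 to 1 is refused whole. A call with a gripper value outside its range is refused whole. "claw" is the gripper's target within -1 to 1 (fully open at 1, half-way at 0, shut at -1), set as the call begins (left out, the last holds). The fingers move at their own pace and stop on an object; the grip force is fixed at half the most. Time passes only in rows, so rows that do not move let the fingers close. It gives the time, the measured TCP pose, the force and the opening at its end, in the units of the state.
- monitor.get_obs(): the state, without advancing time (a new reading comes with each control period).
- cams.camera(name): name is "scene" or "side" or "wrist"; returns (picture, depth): 420x560x3 uint8, blue, green, red; 420x560 float32, m along the optical axis (not along the pixel's ray), 0 where there is no reading.
- cams.camera_info(name): a dict with "intrinsics" (3x3 intrinsics, pixels), "T" (4x4, takes a point from camera to world coordinates); the wrist camera has in their place "mount" (4x4, takes a point from camera to tool coordinates, whose origin is the TCP and whose axes are the flange's). Camera axes: x right, y up, looking along -z (the intrinsics and any distortion apply to the point x, -y, -z); pixel columns grow to the right and rows downward; lengths in m; the calibration is good to about 2 mm. A picture is of the moment at which its call begins: read the wrist's pose just before it. camera_info takes no time and is no camera call.
- order.job_done(): hands the job in, once; it reports no verdict.
The state is a dict: "clock": time; "joint_pos": joint angles; "joint_vel": joint speeds; "tau": joint torques, N m; "eef_pos": TCP position; "tool_rot": TCP orientation; "ft_force": force on the tool from outside, world axes, zero at the start; "ft_torque": the same for the moment, N m; "grip_width": finger opening in m.
Only numpy, scipy, OpenCV 4.12 (cv2) and the standard library are available. Lean on these libraries where they do the work, as an engineer would, in place of code of your own. Each camera call takes 0.05 s, during which the arm holds its last target.

## Working session

There is one attempt and no reset: what is moved stays moved. The work goes in short steps, Python scripts to look and compute and a tool call to move; the robot and the scene stay as the last step left them, time stands still between calls to the robot, and variables do not carry over. Pictures are saved under pics/ and viewed, and the job is handed in when it is done.

Besides the shell and the picture viewer there is one more tool, called after "Request:" as a command line: name --pt "numbers of a row" for each row, then --argument value for the rest. send_rows: Moves the arm, as the interface text tells. Its arguments: {"type":"object","properties":{"moves":{"type":"array","items":{"type":"array","items":{"type":"number","minimum":-1,"maximum":1}}},"claw":{"type":"number"}},"required":["moves"]}

```bash
mkdir -p pics; ls
cat > h.py <<'E'
import numpy as np, cv2
from workcell import monitor, cams, order
from scipy.spatial.transform import Rotation as R
def rays(name,uv,T=None):
    ci=cams.camera_info(name); K=np.array(ci["intrinsics"]); 
    if T is None: T=np.array(ci["T"])
    D=ci.get("distortion",None)
    uv=np.atleast_2d(np.array(uv,float))
    p=cv2.undistortPoints(uv.reshape(-1,1,2),K,np.array(D,float) if D is not None else None).reshape(-1,2)
    d=np.c_[p[:,0],-p[:,1],-np.ones(len(p))]
    return T[:3,3],d@T[:3,:3].T
def plane(name,uv,z,T=None):
    o,d=rays(name,uv,T); return o+d*((z-o[2])/d[:,2])[:,None]
E
python3 - <<'E'
from h import *
s=monitor.get_obs(); print(s)
for n in("scene","side","wrist"):
    print(n,cams.camera_info(n))
    p,d=cams.camera(n); cv2.imwrite(f"pics/{n}0.png",p); np.save(f"{n}0.npy",d)
E
```

```text
pics
{'clock': 0.0, 'joint_pos': array([ 1.17493863e+00,  2.41425117e-01,  3.70028365e-03,  1.33519626e+00,
       -1.88049544e-05,  1.57082942e+00]), 'joint_vel': array([-0.00143421, -0.00049195, -0.00149057,  0.00031712,  0.00023063,
        0.00059054]), 'tau': array([-1.62835811e-03, -3.72319973e+01,  2.52406991e+01,  1.69805204e-02,
       -6.02596424e-05,  9.53655331e-06]), 'eef_pos': array([0.19255726, 0.46073782, 0.23039776]), 'tool_rot': array([ 1.96655146e-01,  9.80472144e-01, -1.04349325e-03, -1.99669824e-04]), 'ft_force': array([-0.40220205, -0.36322479,  0.01456367]), 'ft_torque': array([0.02988065, 0.04609335, 0.02053306]), 'grip_width': 0.08531711735120719}
scene {'intrinsics': array([[523.2125049 ,   0.        , 275.03063788],
       [  0.        , 523.2125049 , 202.32408409],
       [  0.        ,   0.        ,   1.        ]]), 'T': array([[-0.62042422, -0.63271908,  0.46340086,  1.40395608],
       [ 0.7841901 , -0.49224602,  0.37780915,  0.64227836],
       [-0.01093983,  0.59779631,  0.80157338,  1.54582499],
       [ 0.        ,  0.        ,  0.        ,  1.     
[... 260 characters left out ...]
13864366, -0.69385844,  0.7066388 ,  1.0157546 ],
       [ 0.02075667,  0.71133719,  0.70254435,  1.12308112],
       [ 0.        ,  0.        ,  0.        ,  1.        ]])}
wrist {'intrinsics': array([[351.55570217,   0.        , 278.1953687 ],
       [  0.        , 351.55570217, 216.36005203],
       [  0.        ,   0.        ,   1.        ]]), 'mount': array([[-3.23307957e-04,  9.49568874e-01,  3.13558366e-01,
         7.96776780e-02],
       [ 9.99999894e-01,  2.04514870e-04,  4.11747802e-04,
        -1.59621826e-03],
       [ 3.26855549e-04,  3.13558466e-01, -9.49568840e-01,
        -1.44244620e-01],
       [ 0.00000000e+00,  0.00000000e+00,  0.00000000e+00,
         1.00000000e+00]])}
```

View pics/scene0.png

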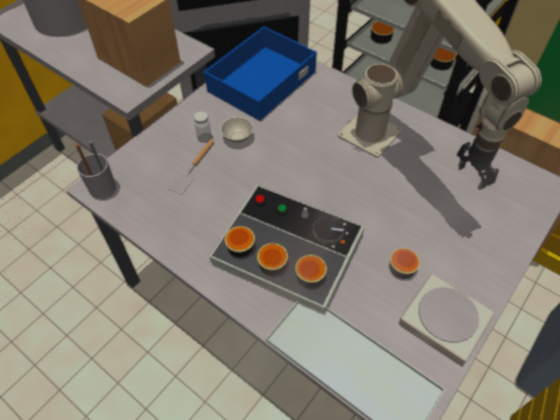

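View pics/side0.png

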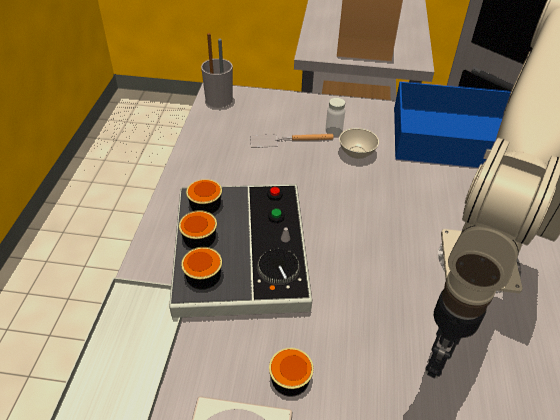

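View pics/wrist0.png

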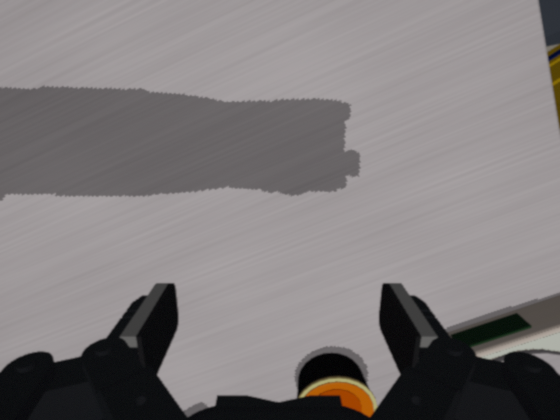

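The side view shows red at about (275,191), green at (276,214), the nozzle at (286,235), the dial at (278,266) with its white pointer, and the orange dot at (272,287). Next I'll zoom in and measure.

Run:
```python
from h import *
p=cv2.imread("pics/side0.png"); 
cv2.imwrite("pics/side0z.png",cv2.resize(p[175:315,160:320],None,fx=4.2,fy=4.2,interpolation=cv2.INTER_CUBIC))
q=cv2.imread("pics/scene0.png")
cv2.imwrite("pics/scene0z.png",cv2.resize(q[180:310,205:370],None,fx=4.5,fy=4.5,interpolation=cv2.INTER_CUBIC))
def blobs(n,img,roi,m):
    mm=np.zeros(m.shape,np.uint8); x0,y0,x1,y1=roi; mm[y0:y1,x0:x1]=m[y0:y1,x0:x1]*255
    k,l,st,c=cv2.connectedComponentsWithStats(mm)
    return [(st[i,4],c[i].round(2)) for i in range(1,k) if st[i,4]>=2]
for n,img,roi in(("side",p,(245,180,310,300)),("scene",q,(245,185,365,255))):
    h=cv2.cvtColor(img,cv2.COLOR_BGR2HSV).astype(int); H,S,V=h[...,0],h[...,1],h[...,2]
    for nm,m,z in(("red",((H<6)|(H>172))&(S>140)&(V>90),.082),("green",(H>45)&(H<90)&(S>120)&(V>50),.082),
        ("orange",(H>=6)&(H<22)&(S>140)&(V>120),.062),("white",(S<50)&(V>165),.078)):
        for a,c in blobs(n,img,roi,m): print(n,nm,a,c,plane(n,c,z)[0].round(4))
```

```text
side red 69 [274.38 190.67] [ 0.5754 -0.0956  0.082 ]
side green 80 [275.81 212.69] [ 0.559  -0.0096  0.082 ]
side orange 21 [272. 287.] [0.5346 0.2235 0.062 ]
side white 1339 [289.47 213.96] [ 0.5222 -0.0146  0.078 ]
side white 6 [285.5  228.67] [0.5258 0.0413 0.078 ]
side white 23 [282.09 271.74] [0.5154 0.1858 0.078 ]
side white 2 [258.5 280.5] [0.568  0.2213 0.078 ]
side white 3 [287.33 286.67] [0.4969 0.2288 0.078 ]
side white 38 [296.21 298.82] [0.4718 0.2607 0.078 ]
scene red 53 [259.45 198.21] [ 0.5772 -0.1021  0.082 ]
scene green 57 [281.82 207.56] [ 0.561  -0.0151  0.082 ]
scene orange 139 [248.12 237.89] [ 0.7191 -0.0359  0.062 ]
scene orange 10 [342.5 241.2] [0.5348 0.2218 0.062 ]
scene orange 242 [271.94 249.77] [0.7063 0.0565 0.062 ]
scene white 3 [351.33 249.  ] [0.5515 0.266  0.078 ]
```

View pics/side0z.png

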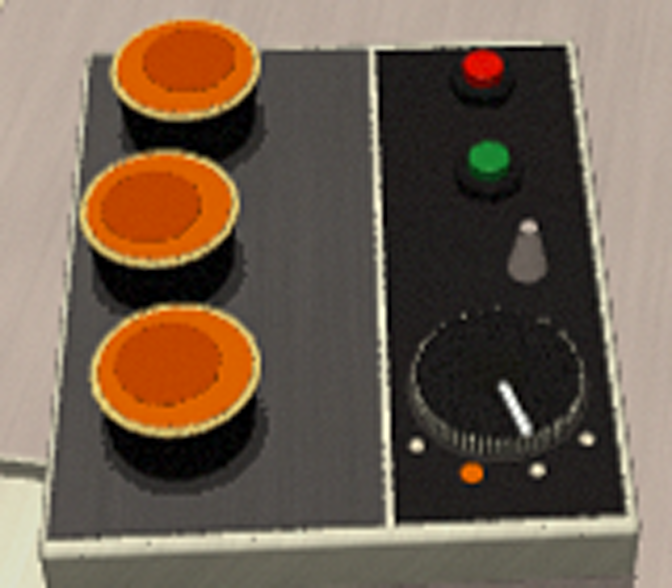

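View pics/scene0z.png

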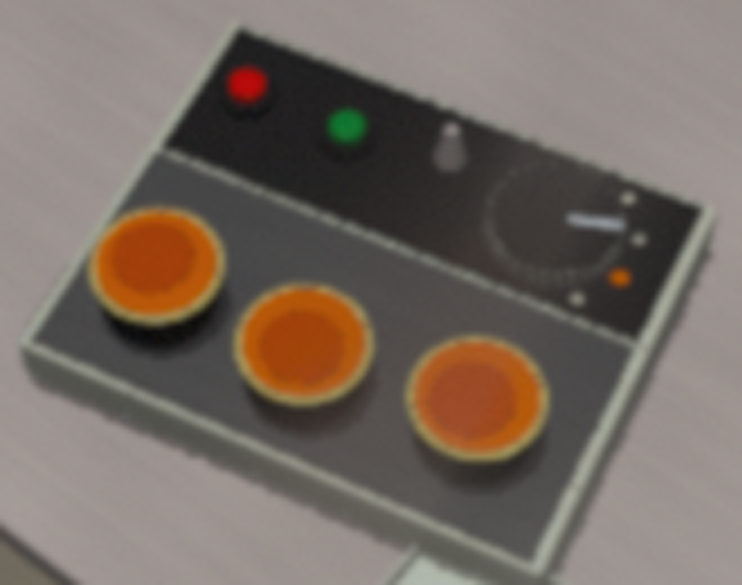

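Request:
send_rows --pt "-0.017 -0.0075 -0.001 0" --pt "-0.035 -0.015 -0.001 0" --pt "-0.035 -0.015 -0.002 0" --pt "-0.035 -0.015 -0.001 0" --pt "-0.035 -0.015 -0.002 0" --pt "-0.035 -0.015 -0.001 0" --pt "-0.035 -0.015 -0.002 0" --pt "-0.035 -0.015 -0.001 0" --pt "-0.035 -0.015 -0.002 0" --pt "-0.035 -0.015 -0.001 0" --pt "-0.035 -0.015 -0.002 0" --pt "-0.035 -0.015 -0.001 0" --pt "-0.035 -0.015 -0.002 0" --pt "-0.035 -0.015 -0.001 0" --pt "-0.017 -0.0075 0 0" --pt "0 0 0 0" --pt "0 0 0 0" --claw -1

```text
clock: 1.85
eef_pos: [0.5626, 0.079, 0.2506]
tool_rot: [0.197, 0.98, -0.0, -0.001]
ft_force: [-0.3, 0.2, 0.4]
grip_width: -0.0
```

```bash
cat >> h.py <<'E'
def wristT(s):
    T=np.eye(4); T[:3,:3]=R.from_quat(s["tool_rot"]).as_matrix(); T[:3,3]=s["eef_pos"]
    return T@np.array(cams.camera_info("wrist")["mount"])
E
python3 - <<'E'
from h import *
s=monitor.get_obs(); T=wristT(s); p,d=cams.camera("wrist"); cv2.imwrite("pics/w1.png",p); np.save("w1T.npy",T);np.save("w1d.npy",d)
print(s["clock"],s["joint_pos"],s["eef_pos"],s["tool_rot"],s["ft_force"],s["grip_width"])
img=p; h=cv2.cvtColor(img,cv2.COLOR_BGR2HSV).astype(int); H,S,V=h[...,0],h[...,1],h[...,2]
for nm,m,z in(("red",((H<6)|(H>172))&(S>140)&(V>90),.082),("green",(H>45)&(H<90)&(S>120)&(V>50),.082),
        ("orange",(H>=6)&(H<22)&(S>140)&(V>120),.062),("white",(S<50)&(V>165),.062)):
    k,l,st,c=cv2.connectedComponentsWithStats(m.astype(np.uint8))
    for i in range(1,k):
        if 8<=st[i,4]<4000: print(nm,st[i],c[i].round(1),plane("wrist",c[i],z,T)[0].round(4))
E
```

```text
1.85 [1.39169223e-01 3.73117008e-01 2.38695542e-01 1.43806081e+00
 5.19014045e-04 5.35796459e-01] [0.56256186 0.07895975 0.25063301] [ 1.97016420e-01  9.80399792e-01 -3.42514005e-05 -8.81349469e-04] [-0.26001768  0.15546741  0.39253018] -3.638411319787066e-05
red [100 259  31  29 698] [115.  272.9] [ 0.5753 -0.1035  0.082 ]
green [170 212  31  30 721] [184.7 226.9] [ 0.5589 -0.0174  0.082 ]
orange [405  94  16  16 205] [412.7 101.3] [0.5357 0.2195 0.062 ]
orange [377 375  22  19 170] [386.8 384. ] [0.8314 0.1035 0.062 ]
orange [270 388  17  15 171] [277.1 396. ] [ 0.7978 -0.0231  0.062 ]
white [ 283    0   95   53 2687] [321.9  18. ] [0.4417 0.1675 0.062 ]
white [349  41   9  11  78] [353.   46.2] [0.4722 0.1846 0.062 ]
white [388  59  10  10  78] [392.5  63.6] [0.4986 0.212  0.062 ]
white [354  74  38  44 401] [372.5  95.9] [0.5173 0.1876 0.062 ]
white [404 140   9   9  63] [408. 144.] [0.5707 0.205  0.062 ]
white [231 163  10   8  61] [235.3 166.6] [0.5276 0.0473 0.062 ]
white [ 419  334   57   50 1329] [450.7 355.2] [0.8201 0.1832 0.062 ]
white [493 373  67  22 133] [526.4 383.8] [0.8946 0.2557 0.062 ]
white [155 376  25  22 148] [167.7 385.8] [ 0.7337 -0.1366  0.062 ]
white [398 393   4   5  13] [399.6 394.8] [0.8528 0.1128 0.062 ]
```

View pics/w1.png

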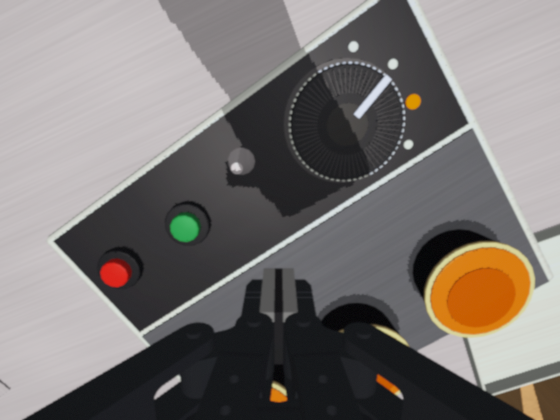

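The wrist view shows red at (115,273), green at (185,227), the nozzle at about (240,162) and the dial centre near (347,122). The pointer runs toward (388,78), the second dot, so the dial is at 0.6. Orange is at (413,101). Next I'll fit the centre.

Run:
```python
from h import *
from scipy.optimize import least_squares
T=np.load("w1T.npy")
P=np.array([[.4722,.1846],[.4986,.212],[.5357,.2195],[.5707,.205]])
# fixed radius circle, spacing .6
f=lambda v:np.concatenate([P[i]-(v[:2]+.064*np.array([np.cos(v[2]-.6*i),np.sin(v[2]-.6*i)])) for i in range(4)])
r=least_squares(f,[.527,.157,2.6]);print(r.x,(r.fun*1000).round(1))
cx=r.x[:2]; a=r.x[2]-1.2
print("yaw deg", np.degrees(a-np.arctan2(.061,.019)), "yaw from buttons",np.degrees(np.arctan2(-.1035+.0174,.5753-.5589))+90)
print("dial c from pixel",plane("wrist",[347,121.5],.078,T))
img=cv2.imread("pics/w1.png"); h=cv2.cvtColor(img,cv2.COLOR_BGR2HSV)
m=((h[...,1]<50)&(h[...,2]>165)).astype(np.uint8); k,l,st,c=cv2.connectedComponentsWithStats(m)
i=l[96,372]; ys,xs=np.nonzero(l==i); w=plane("wrist",np.c_[xs,ys],.078,T)[:,:2]
d=w-cx; 
vx,vy,x0,y0=cv2.fitLine(w.astype(np.float32),cv2.DIST_L2,0,.01,.01).ravel()
print("pointer ang about centre",np.arctan2(*(d.mean(0)[::-1])),"line",np.arctan2(vy,vx),"r",np.hypot(*d.T).min(),np.hypot(*d.T).max(),"dial angle",r.x[2]-np.arctan2(*(d.mean(0)[::-1])))
print("nozzle foot approx",plane("wrist",[243,160],.06,T))
```

```text
[0.52950037 0.15585441 2.67433727] [-0.2 -0.1 -0.   0.1  0.  -0.1  0.1  0.1]
yaw deg 11.773830104490544 yaw from buttons 10.784297867562643
dial c from pixel [[0.52750697 0.15674743 0.078     ]]
pointer ang about centre 2.021819904159346 line -1.0618736 r 0.010125862061367466 0.05070638974924434 dial angle 0.6525173616990894
nozzle foot approx [[0.52495554 0.05639858 0.06      ]]
```

Request:
send_rows --pt "0.02 0.008 0.01 0" --pt "0.023 0.01 0.02 0" --pt "0.023 0.009 0.025 0" --pt "0.02 0.008 0.025 0" --pt "0 0 0.025 0" --pt "0 0 0.025 0" --pt "0 0 0.02 0" --pt "0 0 0.01 0" --pt "0 0 0.004 0" --pt "0 0 0 0" --pt "0 0 0 0"

```text
clock: 3.0
eef_pos: [0.4979, 0.1449, 0.0884]
tool_rot: [0.196, 0.981, 0.0, 0.001]
ft_force: [0.3, 0.3, 0.9]
grip_width: 0.0001
```

Request:
send_rows --pt "0 0 0.004 0" --pt "0 0 0.003 0" --pt "0 0 0.002 0" --pt "0 0 0.001 0" --pt "0 0 0 0"

```text
clock: 3.5
eef_pos: [0.4972, 0.1444, 0.078]
tool_rot: [0.197, 0.98, 0.0, 0.0]
ft_force: [-2.3, -0.1, 5.9]
grip_width: -0.0002
```

Request:
send_rows --pt "0 0 0.0003 0" --pt "0 0 0 0"

```text
clock: 3.7
eef_pos: [0.4972, 0.1444, 0.078]
tool_rot: [0.197, 0.98, 0.0, 0.0]
ft_force: [-1.7, -0.8, 7.5]
grip_width: 0.0002
```

Request:
send_rows --pt "0.0011 0.0013 0 0.5" --pt "0.0011 0.0013 0 0.5" --pt "0.0011 0.0013 0 0.5" --pt "0.0011 0.0013 0 0.5" --pt "0.0011 0.0013 0 0.5" --pt "0.0011 0.0013 0 0.5"

```text
clock: 4.3
eef_pos: [0.4949, 0.1543, 0.078]
tool_rot: [0.342, 0.94, -0.0, -0.0]
ft_force: [-3.1, -0.3, 8.1]
grip_width: 0.0004
```

Run:
```python
from h import *
s=monitor.get_obs(); print(s["eef_pos"],s["ft_force"],s["ft_torque"])
c=np.array([.5292,.156]); d=s["eef_pos"][:2]-c; print(np.degrees(np.arctan2(d[1],d[0])),np.hypot(*d))
p,_=cams.camera("side"); cv2.imwrite("pics/s2.png",cv2.resize(p[200:310,220:340],None,fx=5,fy=5,interpolation=cv2.INTER_CUBIC))
```

```text
[0.49494692 0.15425148 0.07800788] [-3.11331288 -0.25736359  8.13554888] [-0.20385627  0.76892518  0.00416744]
-177.07774792880176 0.03429768200927129
```

View pics/s2.png

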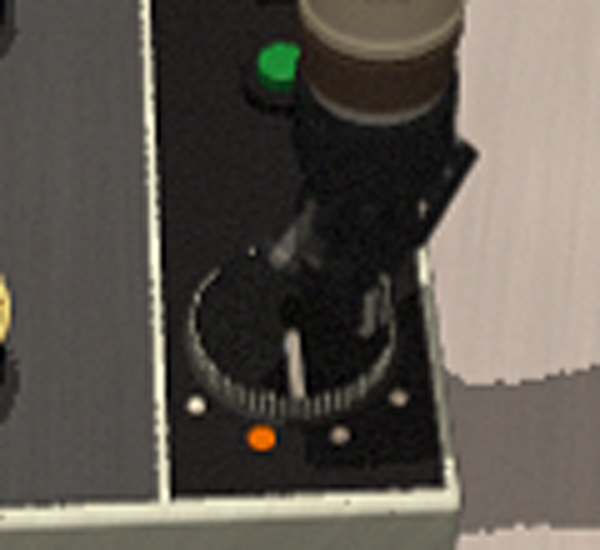

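The dial is following the fingertip: the pointer tip at (298,395) is halfway between the second dot and orange. I'll continue.

Request:
send_rows --pt "0.0011 0.0013 0 0.5" --pt "0.0011 0.0013 0 0.5" --pt "0.0011 0.0013 0 0.5" --pt "0.0011 0.0013 0 0.5" --pt "0.0011 0.0013 0 0.5" --pt "0.0011 0.0013 0 0.5" --pt "0 0 0 0"

```text
clock: 5.05
eef_pos: [0.496, 0.1652, 0.078]
tool_rot: [0.478, 0.879, 0.0, -0.001]
ft_force: [-2.8, 0.4, 7.9]
grip_width: -0.0004
```

Run:
```python
from h import *
s=monitor.get_obs(); print(s["eef_pos"],s["ft_force"],s["ft_torque"])
c=np.array([.5292,.156]); d=s["eef_pos"][:2]-c; print(np.degrees(np.arctan2(d[1],d[0])),np.hypot(*d))
p,_=cams.camera("side"); cv2.imwrite("pics/s3.png",cv2.resize(p[200:310,220:340],None,fx=5,fy=5,interpolation=cv2.INTER_CUBIC))
```

```text
[0.49603065 0.16521223 0.07800468] [-2.76807397  0.43338632  7.89311764] [ 0.08921446  0.84966159 -0.00835461]
164.47825643969134 0.03442486066751375
```

View pics/s3.png

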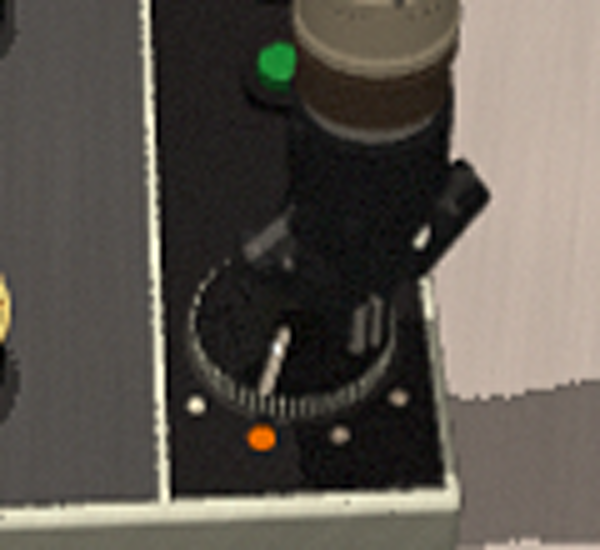

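The pointer lines up with the orange dot. I'll lift straight up and go to a viewpoint to check.

Request:
send_rows --pt "0 0 -0.005 0" --pt "0 0 -0.015 0" --pt "0 0 -0.03 0" --pt "0 0 -0.03 0" --pt "-0.015 -0.001 -0.03 0" --pt "-0.035 -0.002 -0.03 0" --pt "-0.035 -0.003 -0.02 0" --pt "-0.03 -0.002 -0.01 0" --pt "-0.016 -0.001 0 0" --pt "0 0 0 0" --pt "0 0 0 0"

```text
clock: 6.2
eef_pos: [0.5593, 0.05, 0.2457]
tool_rot: [0.478, 0.878, -0.0, -0.001]
ft_force: [-0.6, 0.1, -0.3]
grip_width: -0.0003
```

Run:
```python
from h import *
s=monitor.get_obs(); T=wristT(s); p,d=cams.camera("wrist"); cv2.imwrite("pics/w2.png",p)
print(s["clock"],s["joint_pos"],s["eef_pos"],s["tool_rot"],s["ft_force"])
h=cv2.cvtColor(p,cv2.COLOR_BGR2HSV).astype(int); H,S,V=h[...,0],h[...,1],h[...,2]
for nm,m,z in(("red",((H<6)|(H>172))&(S>140)&(V>90),.082),("green",(H>45)&(H<90)&(S>120)&(V>50),.082),
        ("orange",(H>=6)&(H<22)&(S>140)&(V>120),.062),("white",(S<50)&(V>140),.062)):
    k,l,st,c=cv2.connectedComponentsWithStats(m.astype(np.uint8))
    for i in range(1,k):
        if 30<=st[i,4]<900:
            print(nm,st[i],c[i].round(1),plane("wrist",c[i],z,T)[0].round(4))
            if nm=="white" and st[i,4]>150:
                ys,xs=np.nonzero(l==i); w=plane("wrist",np.c_[xs,ys],.078,T)[:,:2]
                vx,vy,_,_=cv2.fitLine(w.astype(np.float32),cv2.DIST_L2,0,.01,.01).ravel(); print(" line ang",np.arctan2(vy,vx),w.mean(0))
```

```text
6.2 [8.88462029e-02 3.61780762e-01 2.09447204e-01 1.42118274e+00
 6.51509149e-04 1.08501651e+00] [0.55934603 0.05002546 0.24568361] [ 4.77744145e-01  8.78497909e-01 -4.81935262e-04 -1.31279085e-03] [-0.606644    0.05677426 -0.32134742]
red [198 309  28  24 460] [213.3 319.7] [ 0.5752 -0.0989  0.082 ]
green [227 235  29  30 686] [241.1 250.2] [ 0.5593 -0.0173  0.082 ]
orange [360   0  17  13  81] [367.7   6. ] [0.537  0.2174 0.062 ]
orange [412 347  40  24 306] [432.8 356.7] [ 0.8111 -0.0202  0.062 ]
orange [376 374  27  25 223] [388.9 385.9] [ 0.7954 -0.0795  0.062 ]
white [326  10  40  51 547] [345.8  35.4] [0.5348 0.1901 0.062 ]
 line ang 1.4806664 [0.53385616 0.18638903]
white [385  39  11  12 102] [390.3  44.6] [0.5706 0.2049 0.062 ]
white [243 166  11  11  93] [247.9 171.1] [0.5257 0.0471 0.062 ]
white [270 367  17  35 454] [278.2 385.6] [ 0.6869 -0.1495  0.062 ]
 line ang -0.9901194 [ 0.67861865 -0.13670743]
white [154 375  27  24 201] [167.5 385.9] [ 0.5788 -0.2203  0.062 ]
 line ang 1.3131168 [ 0.57568851 -0.20397526]
```

View pics/w2.png

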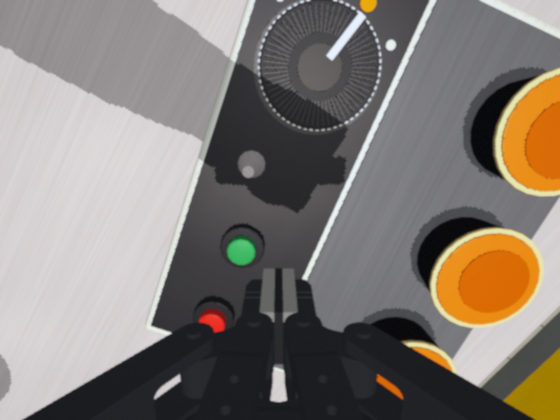

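The pointer direction is 1.481 rad against 1.474 at the orange mark, so the dial is seated. The nozzle hasn't moved. Green is at (.559,-.016), so I'll go above it.

Request:
send_rows --pt "-0.015 -0.009 0 0" --pt "-0.02 -0.013 0.01 0" --pt "-0.02 -0.014 0.02 0" --pt "0 0 0.03 0" --pt "0 0 0.03 0" --pt "0 0 0.03 0" --pt "0 0 0.02 0" --pt "0 0 0.01 0" --pt "0 0 0.004 0" --pt "0 0 0 0" --pt "0 0 0 0"

```text
clock: 7.35
eef_pos: [0.5608, -0.0156, 0.0942]
tool_rot: [0.477, 0.879, 0.0, 0.001]
ft_force: [0.6, -0.1, 0.2]
grip_width: 0.0002
```

Run:
```python
from h import *
for n,(x0,y0,x1,y1) in(("side",(220,170,340,280)),("scene",(230,170,350,260))):
    p,_=cams.camera(n); cv2.imwrite(f"pics/{n}4.png",cv2.resize(p[y0:y1,x0:x1],None,fx=5,fy=5,interpolation=cv2.INTER_CUBIC))
```

```text
(no output)
```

View pics/side4.png

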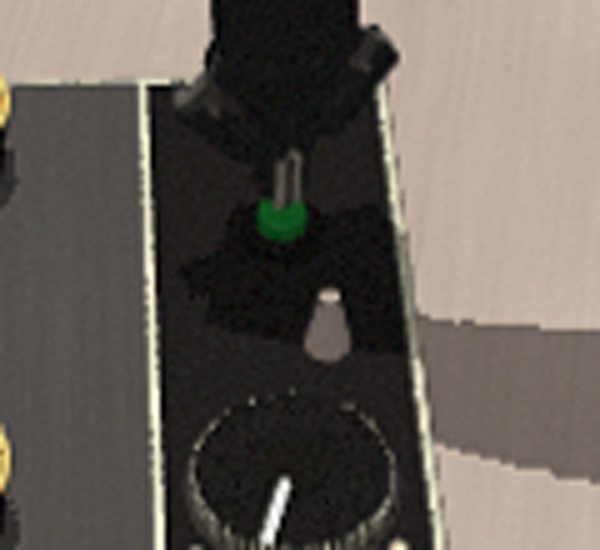

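View pics/scene4.png

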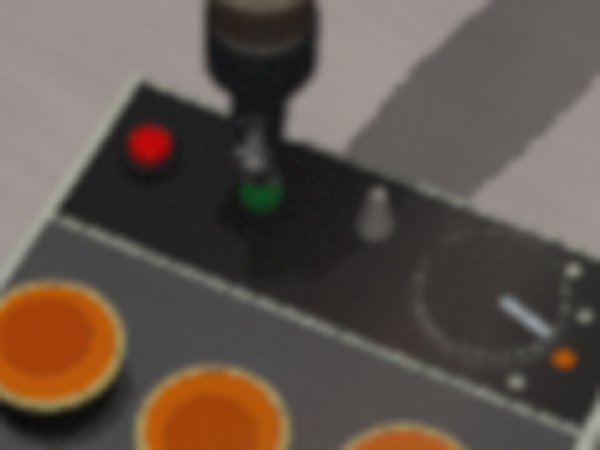

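The fingertip is centred over green in both views, with red clear of it. I'll press.

Request:
send_rows --pt "0 0 0.006 0" --pt "0 0 0.004 0" --pt "0 0 0.003 0" --pt "0 0 0.003 0" --pt "0 0 0.002 0" --pt "0 0 0 0"

```text
clock: 8.05
eef_pos: [0.56, -0.016, 0.076]
tool_rot: [0.478, 0.879, 0.0, 0.0]
ft_force: [-1.8, -1.0, 7.7]
grip_width: 0.0001
```

Request:
send_rows --pt "0 0 0.001 0" --pt "0 0 0.001 0" --pt "0 0 0 0" --pt "0 0 0 0"

```text
clock: 8.45
eef_pos: [0.5601, -0.016, 0.0759]
tool_rot: [0.478, 0.879, 0.0, 0.001]
ft_force: [-6.3, 0.3, 18.4]
grip_width: 0.0002
```

It's bottomed out: z stays at 0.076 while the force climbs to 18 N. I'll release and move clear.

Request:
send_rows --pt "0 0 -0.005 0" --pt "0 0 -0.01 0" --pt "0 0 -0.02 0" --pt "0 0 -0.03 0" --pt "0 0 -0.035 0" --pt "0.02 0.012 -0.035 0" --pt "0.03 0.02 -0.03 0" --pt "0.02 0.012 -0.02 0" --pt "0 0 0 0" --pt "0 0 0 0" --pt "0 0 0 0"

```text
clock: 9.55
eef_pos: [0.558, 0.0659, 0.2565]
tool_rot: [0.478, 0.878, -0.001, -0.001]
ft_force: [-1.2, 0.3, -0.6]
grip_width: -0.0001
```

Run:
```python
from h import *
s=monitor.get_obs(); T=wristT(s); p,d=cams.camera("wrist"); cv2.imwrite("pics/w5.png",p)
print(s["clock"],s["eef_pos"],s["ft_force"])
h=cv2.cvtColor(p,cv2.COLOR_BGR2HSV).astype(int); H,S,V=h[...,0],h[...,1],h[...,2]
for nm,m in(("green",(H>45)&(H<90)&(S>120)&(V>50)),("white",(S<50)&(V>140))):
    k,l,st,c=cv2.connectedComponentsWithStats(m.astype(np.uint8))
    for i in range(1,k):
        if 150<=st[i,4]<900:
            ys,xs=np.nonzero(l==i); w=plane("wrist",np.c_[xs,ys],.078,T)[:,:2]
            vx,vy,_,_=cv2.fitLine(w.astype(np.float32),cv2.DIST_L2,0,.01,.01).ravel(); print(nm,c[i],"line",np.arctan2(vy,vx),w.mean(0))
            if nm=="green":
                dz=np.median(d[l==i]); P=plane("wrist",c[i],.082,T)[0]; ax=-T[:3,2]; print("green z from depth",T[2,3]+dz*( (P-T[:3,3])[2]/((P-T[:3,3])@ax)))
q,_=cams.camera("side"); cv2.imwrite("pics/s5.png",q)
```

```text
9.55 [0.55800233 0.06592163 0.25646777] [-1.24820421  0.30891298 -0.62184259]
green [235.25548589 258.65203762] line -1.2432121 [ 0.55981682 -0.01917412]
green z from depth 0.08299366476088738
white [333.67139959  56.22718053] line 1.4803382 [0.53393129 0.1862168 ]
white [278.0872818  387.51620948] line -0.9862317 [ 0.68432626 -0.13233295]
white [167.56435644 385.86138614] line 1.3125914 [ 0.57637171 -0.19963536]
```

View pics/w5.png

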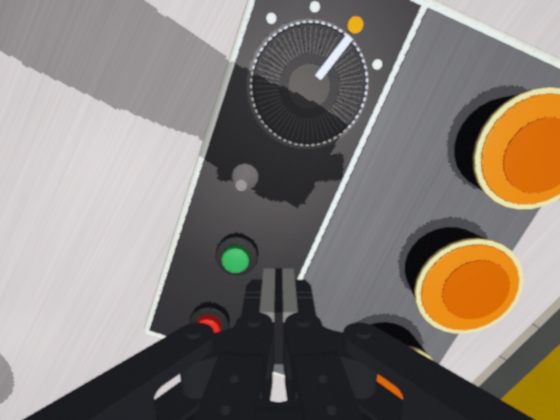

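View pics/s5.png

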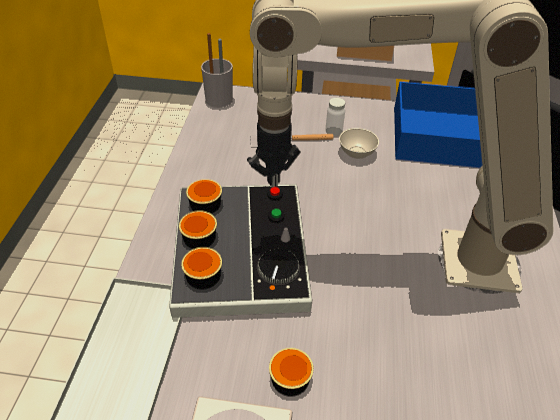

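The wrist view shows the pointer at the orange dot (355,25) and green back up at (235,258), with its top at 83 mm by depth. The side view shows the tins, nozzle and other loose things where they were. The arm is 170 mm above the panel, so I'll hand in.

```bash
python3 -c "
from workcell import order
print(order.job_done())"
```

```text
the job is handed in; nothing more can be done
None
```

The dial is in the orange detent, and the green button was pressed fully and came back up. I handed the job in after about 9.7 s.

- **Dial:** It started in the 0.6 detent. I turned it clockwise with the shut fingertips at about 8 N. The last check put the pointer direction at 1.480 rad against 1.474 rad for the orange mark, so it is seated there.
- **Green button:** It bottomed out at a tool height of 76 mm, with the force reaching 18 N. After release its top measured 83 mm by depth against the 82 mm given.
- **Red button and loose things:** I never touched the red button. The tins, nozzle and other loose things look unmoved in the final pictures, which I checked by eye. The arm ended clear, with the tool about 0.26 m above the table.
- **Disagreements:** The side camera placed the green button about 6 to 8 mm off in y from the other two cameras. I used the scene and wrist values, and both views then showed the fingertip centred on the button before pressing. The warmer's yaw came out as 11.8° from the dots and 10.8° from the buttons, which made no difference to the job.

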